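# Line up the press-setting gauge posts by height

### The arm

A 7-joint arm with a two-finger parallel gripper is mounted at the origin on the work surface. World frame = base frame: x ahead of the robot, y to its left, z up, the work surface at z = 0. Lengths are in m, angles in rad, forces in N, time in s.
With the tool pointing down it reaches from about 0.4 to 0.875 m from the base axis. Payload 19.3 kg.
Tool frame: the origin (TCP) lies midway between the tips of the shut fingers; the grasp point (between the pads) lies 19 mm behind it; z points along the fingers, y is the line along which they close (so a half turn about z gives the same grasp; the last joint's range is limited). The gripper opens to 85 mm and grips with 20 to 120 N. Pads are 22 mm wide; open, the fingers measure 114 mm over their backs; the gripper's body (76 mm by 85 mm) begins 54 mm behind the grasp point. The pads swing forward as they close: fully open they stand 13 mm farther back than shut.
Start: joints at [-1.334, 0.521, -0.036, 1.599, 0.021, 1.021, -0.113], TCP at [0.189, 0.596, 0.231] pointing down, gripper open.
Joint ranges: [-2.91, 2.91], [-0.3, 2.13], [-1.5, 1.42], [0.17, 2.43], [-1.26, 4.41], [0.16, 1.93], [-2.52, 2.52]. Speed limits (rad/s): [1.89, 1.89, 2.39, 2.39, 3.01, 3.01, 3.01].

### API

Orientations are given as [roll, pitch, yaw] about the fixed x, y, z axes, in that order (R = Rz(yaw) Ry(pitch) Rx(roll)).
In Python, from workcell import bot gives the robot as it stands.
- The arm moves only by the tool move_arm, never from a script. Its argument "moves" is a list that holds one entry, the list of rows, each a list of 7 numbers: the opening, from 0 (shut) to 1 (fully open), then the shift along the tool's x, y, z in units of 1000 mm (1.0 is 1000 mm), then the turn, a rotation vector about the tool's x, y, z in units of 2 pi rad (1.0 is 2 pi rad). A call has 1 to 5 rows; each row is the pose to reach, as a shift and turn from the pose commanded when the call began, along the tool's axes at that moment, turning the shorter way round; what a row does not reach only later rows make up. A row lasts 1/10 s, in which the tool goes at most 50 mm and 8.59 degrees, less where a joint would pass 70% of its speed; a pose out of reach is approached as far as the arm can. A call with a number of a shift or a turn outside -1 to 1 is refused whole. A call with a gripper value outside its range is refused whole. The fingers move at their own pace and stop on an object; "force" is the grip in N (left out, the last holds). Time passes only in rows, so rows that repeat a pose let the fingers close. It gives the time, the measured TCP pose, the force, the opening and the grip force at its end, in the units of the state.
- bot.observe(): the state, without advancing time (a new reading comes with each control period).
- bot.grab_frame(name): name is "scene" or "top" or "wrist"; returns the picture (420x560x3 uint8, red, green, blue); there is no depth.
- bot.camera_params(name): a dict with "vertical_fov" (degrees; the focal length in pixels is half the picture's height over the tangent of half this angle, whatever the lens; pixels are square), "cx", "cy" (the principal point, pixels), "R" (3x3) and "t" (3): a world point X has camera coordinates R X + t. Camera axes: x right, y down, z forward; pixel columns grow to the right and rows downward; lengths in m; the calibration is good to about 2 mm. A picture is of the moment at which its call begins: read the wrist's pose just before it. camera_params takes no time and is no camera call; for the wrist camera it gives the pose at the moment of the call.
- bot.job_done(): hands the job in; it is judged then, once.
The state is a dict: "clock": time; "qpos": joint angles; "qd": joint speeds; "joint_efforts": joint torques, N m; "position": TCP position; "tool_rot": TCP orientation; "force": force on the tool from outside, world axes, zero at the start; "moment": the same for the moment, N m; "grip_width": finger opening in m; "finger_force": force on a finger pad.
Only numpy, scipy, OpenCV 4.12 (cv2) and the standard library are available. Lean on these libraries where they do the work, as an engineer would, in place of code of your own. Each camera call takes 0.05 s, during which the arm holds its last target. There are 200 camera calls.

### The job

Line up the four steel gauge posts on the gauge rail in order of height: the tallest centred on the orange seat by the orange end block, then stepping down seat by seat to the shortest at the other end. Stand each one upright on its seat, setting it down rather than dropping it, and leave the reel and the screwdriver where they lie.

Things in the scene. Friction and masses are not known exactly. Their poses are not given: they have to be found in the camera images.
- post_blue: The tallest gauge post, loose: a round bare-steel post 105 mm tall in all, standing upright, with a blue cap (5 mm) on its top end. Shank 30 mm diameter (grip here), on a round dark foot flange 44 mm diameter and 8 mm thick. 0.2 to 0.7 kg. Origin: centre of its underside; z up along the post.
- post_green: The second tallest gauge post, loose: a round bare-steel post 85 mm tall in all, standing upright, with a green cap (5 mm) on its top end. Shank 30 mm diameter (grip here), on a round dark foot flange 44 mm diameter and 8 mm thick. 0.2 to 0.7 kg. Origin: centre of its underside; z up along the post.
- post_yellow: The third tallest gauge post, loose: a round bare-steel post 65 mm tall in all, standing upright, with a yellow cap (5 mm) on its top end. Shank 30 mm diameter (grip here), on a round dark foot flange 44 mm diameter and 8 mm thick. 0.2 to 0.7 kg. Origin: centre of its underside; z up along the post.
- post_red: The shortest gauge post, loose: a round bare-steel post 45 mm tall in all, standing upright, with a red cap (5 mm) on its top end. Shank 30 mm diameter (grip here), on a round dark foot flange 44 mm diameter and 8 mm thick. 0.2 to 0.7 kg. Origin: centre of its underside; z up along the post.
- seat_orange: First seat from the rail's orange end: fixed flat orange disc, 60 mm diameter, 3 mm proud of the rail. Origin: centre of its top face, 17 mm above the table; z up, x along the rail towards the orange end. An orange block (18 mm thick, 76 mm wide, top 30 mm above the table) stands across the rail, centred 54 mm beyond this seat's centre.
- seat_black: Second seat from the rail's orange end: fixed flat black disc, 60 mm diameter, 3 mm proud of the rail. Origin: centre of its top face, 17 mm above the table; z up, x along the rail towards the orange end. 70 mm from the first seat. The rail is a fixed slate-blue bar, 315 x 76 x 14 mm, lying at any angle; the seats run in a straight line along its middle.
- seat_grey: Third seat from the rail's orange end: fixed flat grey disc, 60 mm diameter, 3 mm proud of the rail. Origin: centre of its top face, 17 mm above the table; z up, x along the rail towards the orange end. 70 mm from the second seat.
- seat_white: Fourth and last seat from the rail's orange end: fixed flat white disc, 60 mm diameter, 3 mm proud of the rail. Origin: centre of its top face, 17 mm above the table; z up, x along the rail towards the orange end. 70 mm from the third seat.
- reel: Bystander, loose: small cardboard reel of copper terminals lying flat, 90 mm diameter, 30 mm high. Origin: centre of its underside.
- screwdriver: Bystander, loose: screwdriver, 190 mm long, lying on the table beyond the posts. Origin: on its underside, about mid-length; x along it, towards the tip.

How it is judged:
By the outcome, as a careful person would: the job done as asked, in the order asked, and still so for the second after the job is handed in, with the robot touching nothing.
It also fails if it takes over 109 s, if anything falls off the work surface, if the arm or the gripper's body presses on something with over 40 N, if the wrist force passes 120 N, or if a joint passes its speed limit or range.

## Working session

There is one attempt and no reset: what is moved stays moved. The work goes in short steps, Python scripts to look and compute and a tool call to move; the robot and the scene stay as the last step left them, time stands still between calls to the robot, and variables do not carry over. Pictures are saved under pics/ and viewed, at most 14 in all, crops included, and the job is handed in when it is done.

Besides the shell and the picture viewer there is one more tool, called after "Call:" as name([rows], argument=value, ...), one row to a line, values as JSON. move_arm: Moves the arm, as the interface text tells. Shifts and turns lie within -1 to 1; 1 stands for 1000 mm of shift or 2 pi rad of turn. Its arguments: {"type":"object","properties":{"moves":{"type":"array"},"force":{"type":"number"}},"required":["moves"]}

```bash
mkdir -p pics; python3 - <<'E'
from workcell import bot
import cv2
s=bot.observe();print(s)
for n in("scene","top"):
    cv2.imwrite(f"pics/{n}0.png",bot.grab_frame(n)[:,:,::-1]);print(n,bot.camera_params(n))
E
```

```text
{'clock': 0.0, 'qpos': array([-1.33422354,  0.52200117, -0.0363189 ,  1.60001105,  0.021219  ,
        1.0211019 , -0.11280104]), 'qd': array([-0.00062527,  0.00097671, -0.00171789,  0.00028501, -0.00034468,
       -0.00035331, -0.00021788]), 'joint_efforts': array([ 1.68061797e-03, -9.27089810e+01,  1.98043115e+00, -3.69948828e+01,
        1.77950808e-02,  7.96183886e-03,  1.91962278e-05]), 'position': array([0.1886823 , 0.59548106, 0.23073275]), 'tool_rot': array([-3.14046125e+00,  1.01942307e-04,  2.83481153e+00]), 'force': array([ 0.56269228, -0.10870532, -0.0718606 ]), 'moment': array([ 0.02614878,  0.00531374, -0.04058441]), 'finger_force': 0.0, 'grip_width': 0.08549717673392855}
scene {'vertical_fov': 51.3090583299512, 'cx': 281.23209617103015, 'cy': 205.57133238961333, 'R': array([[ 0.5848774 ,  0.81109359,  0.00675467],
       [ 0.57478395, -0.40857064, -0.70900878],
       [-0.57231271,  0.41856568, -0.70516731]]), 't': array([-0.34956574, -0.30001939,  1.45716349])}
top {'vertical_fov': 44.71894036258493, 'cx': 281.6627583392367, 'cy': 213.0995998992047, 'R': array([[-0.01457756, -0.99952868, -0.02701685],
       [-0.99463841,  0.01726225, -0.10196295],
       [ 0.10238126,  0.02538563, -0.99442126]]), 't': array([0.04375003, 0.62833169, 0.94648799])}
```

View pics/top0.png

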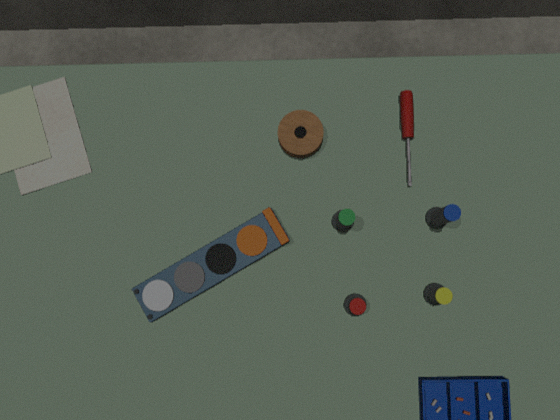

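View pics/scene0.png

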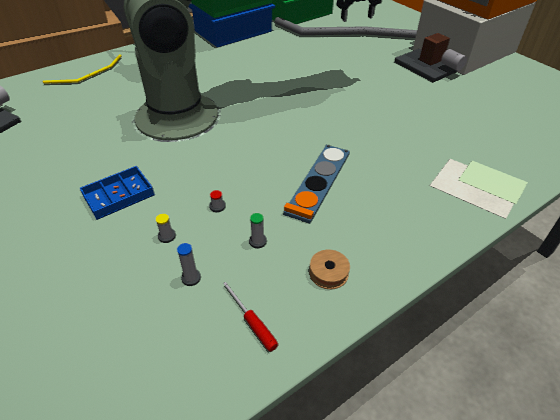

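The top view shows the seats running from white (157,295) to orange (252,240). The posts are at green (346,217), blue (452,213), yellow (443,296) and red (357,306). The scene view agrees.

```bash
cat >h.py <<'E'
import numpy as np,cv2
from workcell import bot
H=dict(blue=.105,green=.085,yellow=.065,red=.045)
def ray(n,uv,z,p=None):
    p=p or bot.camera_params(n);f=210/np.tan(np.radians(p["vertical_fov"]/2))
    d=p["R"].T@np.array([(uv[0]-p["cx"])/f,(uv[1]-p["cy"])/f,1]);c=-p["R"].T@p["t"]
    return c+d*(z-c[2])/d[2]
def blobs(im,k):
    h=cv2.cvtColor(im,cv2.COLOR_RGB2HSV)
    r=dict(blue=(108,125),green=(50,80),yellow=(23,35),red=(0,4),orange=(7,16))[k]
    m=cv2.inRange(h,(r[0],150,60),(r[1],255,255))
    n,l,s,c=cv2.connectedComponentsWithStats(m)
    return [(tuple(c[i].round(1)),s[i,4],tuple(s[i,:4])) for i in range(1,n) if s[i,4]>40]
E
python3 - <<'E'
from h import *
for n in("top","scene"):
    im=cv2.imread(f"pics/{n}0.png")[:,:,::-1].copy()
    for k in("blue","green","yellow","red","orange"):
        z=H.get(k,.017)-(.0015 if k in H else 0)
        for b in blobs(im,k): print(n,k,b[0],b[1],b[2][2:],ray(n,b[0],z)[:2].round(4))
    v=cv2.cvtColor(im,cv2.COLOR_RGB2HSV)
    hs=cv2.cvtColor(im,cv2.COLOR_RGB2GRAY)
    for nm,g in dict(top=dict(white=(157,295),grey=(189,276),black=(221,259),orange=(252,240)),scene=dict(white=(333,154),grey=(325,168),black=(316,183),orange=(306,199)))[n].items():
        a=im.copy();mask=np.zeros((422,562),np.uint8)
        cv2.floodFill(cv2.GaussianBlur(a,(3,3),0),mask,g,(255,0,255),(22,)*3,(22,)*3,4|cv2.FLOODFILL_FIXED_RANGE|(255<<8))
        c=max(cv2.findContours(mask[1:-1,1:-1],0,2)[0],key=cv2.contourArea)
        e=cv2.fitEllipse(cv2.convexHull(c));print(n,nm,np.round(e[0],1),np.round(e[1],1),ray(n,e[0],.017)[:2].round(4))
E
```

```text
top blue (np.float64(451.7), np.float64(212.2)) 201 (np.int32(17), np.int32(16)) [ 0.6181 -0.268 ]
top blue (np.float64(462.8), np.float64(398.5)) 2582 (np.int32(87), np.int32(41)) [ 0.2997 -0.2713]
top blue (np.float64(509.0), np.float64(406.7)) 45 (np.int32(3), np.int32(26)) [ 0.2857 -0.3481]
top yellow (np.float64(443.1), np.float64(295.5)) 192 (np.int32(17), np.int32(16)) [ 0.4706 -0.2574]
top red (np.float64(407.0), np.float64(113.3)) 440 (np.int32(12), np.int32(46)) [ 0.8165 -0.2104]
top red (np.float64(357.2), np.float64(306.0)) 204 (np.int32(17), np.int32(17)) [ 0.4522 -0.1042]
top orange (np.float64(275.5), np.float64(225.8)) 336 (np.int32(26), np.int32(37)) [0.606  0.0465]
top orange (np.float64(251.5), np.float64(240.1)) 706 (np.int32(30), np.int32(30)) [0.5789 0.0935]
top white [157.2 295. ] [29.6 30.7] [0.4758 0.2766]
top grey [213.7 264.1] [ 55.9 245.6] [0.5336 0.1671]
top black [220.4 258.4] [30.  30.3] [0.5444 0.1541]
top orange [251.3 239.9] [29.8 30.1] [0.5793 0.0938]
scene blue (np.float64(239.7), np.float64(24.2)) 1248 (np.int32(86), np.int32(43)) [-0.2909  0.4369
[... 823 characters left out ...]
p.float64(411.9), np.float64(3.7)) 202 (np.int32(31), np.int32(12)) [-0.2007  1.3601]
scene orange (np.float64(488.6), np.float64(6.3)) 910 (np.int32(98), np.int32(19)) [0.0346 1.641 ]
scene orange (np.float64(436.9), np.float64(37.7)) 64 (np.int32(19), np.int32(9)) [0.124  1.1572]
scene orange (np.float64(302.5), np.float64(204.2)) 547 (np.int32(34), np.int32(28)) [0.5894 0.0741]
scene orange (np.float64(328.0), np.float64(282.2)) 68 (np.int32(27), np.int32(7)) [ 0.8159 -0.0302]
scene white [333.2 153.9] [10.8 18.5] [0.4748 0.2772]
scene grey [325.  167.5] [12.8 20.5] [0.5087 0.2175]
scene black [315.6 183.1] [14.1 20.1] [0.5451 0.1538]
scene orange [306.1 198.7] [14.1 20.7] [0.5785 0.0946]
```

Call:
move_arm([
  [[1,-0.045,-0.011,0,0,0,0.0238],[1,-0.09,-0.022,0,0,0,0.0476],[1,-0.136,-0.032,0,0,0,0.0714],[1,-0.181,-0.043,0,0,0,0.0952],[1,-0.227,-0.054,0,0,0,0.119]],
], force=70)

```text
clock: 0.6
position: [0.3901, 0.4745, 0.2312]
tool_rot: [-3.141, 0.0, 2.081]
force: [-0.0, 0.7, 0.1]
grip_width: 0.0852
finger_force: 0.0
```

```bash
cat >>h.py <<'E'
from scipy.spatial.transform import Rotation as Ro
def show():
    s=bot.observe();print(s["clock"],s["position"].round(4),s["tool_rot"].round(4),s["grip_width"].round(4),s["finger_force"],s["force"].round(1));return s
def to(*P):
    "tool-frame shift from the present pose to world points"
    s=show();R=Ro.from_euler("xyz",s["tool_rot"])
    for p in P: print(p,"->",R.inv().apply(np.array(p)-s["position"]).round(4))
E
python3 - <<'E'
from h import *
im=cv2.imread("pics/top0.png")[:,:,::-1].copy()
m=cv2.inRange(cv2.cvtColor(im,cv2.COLOR_RGB2HSV),(50,110,50),(90,255,255))
n,l,s,c=cv2.connectedComponentsWithStats(m)
for i in range(1,n):
    if s[i,4]>80: print(c[i],s[i],ray("top",c[i],.0835))
to((.5,.3,.25),(.62,-.15,.25),(.618,-.2665,.23))
E
```

```text
[346.2962963  216.83333333] [338 209  17  17 216] [ 0.6148959  -0.08452338  0.0835    ]Traceback (most recent call last):
  File "<stdin>", line 7, in <module>
  File "h.py", line 19, in to
    s=show();R=Ro.from_euler("xyz",s["tool_rot"])
  File "h.py", line 16, in show
    s=bot.observe();print(s["clock"],s["position"].round(4),s["tool_rot"].round(4),s["grip_width"].round(4),s["finger_force"],s["force"].round(1));return s
                                                                                   ^^^^^^^^^^^^^^^^^^^^^
AttributeError: 'float' object has no attribute 'round'
```

Call:
move_arm([
  [[1,-0.047,-0.01,0,0,0,0],[1,-0.095,-0.02,0,0,0,0],[1,-0.142,-0.031,0,0,0,0],[1,-0.19,-0.041,0,0,0,0],[1,-0.237,-0.051,0,0,0,0]],
])

```text
clock: 1.1
position: [0.4616, 0.2424, 0.2312]
tool_rot: [-3.141, 0.0, 2.087]
force: [0.6, 0.1, 0.2]
grip_width: 0.0853
finger_force: 0.0
```

Call:
move_arm([
  [[1,-0.047,-0.01,0,0,0,0],[1,-0.095,-0.02,0,0,0,0],[1,-0.142,-0.031,0,0,0,0],[1,-0.19,-0.041,0,0,0,0],[1,-0.237,-0.051,0,0,0,0]],
])

```text
clock: 1.6
position: [0.5343, 0.0112, 0.2313]
tool_rot: [-3.142, -0.0, 2.087]
force: [0.3, 0.8, -0.0]
grip_width: 0.0858
finger_force: 0.0
```

Call:
move_arm([
  [[1,-0.047,-0.01,0,0,0,0],[1,-0.095,-0.02,0,0,0,0],[1,-0.142,-0.031,0,0,0,0],[1,-0.18,-0.041,0,0,0,0],[1,-0.18,-0.041,0,0,0,0]],
])

```text
clock: 2.1
position: [0.587, -0.1696, 0.2309]
tool_rot: [-3.14, 0.002, 2.081]
force: [-0.6, 0.8, -0.3]
grip_width: 0.0856
finger_force: 0.0
```

```bash
sed -i 's/s\["grip_width"\].round(4),s\["finger_force"\]/round(s["grip_width"],4),s["finger_force"]/' h.py; python3 - <<'E'
from h import *
p=bot.camera_params("wrist");im=bot.grab_frame("wrist");cv2.imwrite("pics/w1.png",im[:,:,::-1])
for k in H:
    for b in blobs(im,k): print(k,b,ray("wrist",b[0],H[k],p).round(4))
to((.618,-.2665,.23),(.618,-.2665,.045))
E
```

```text
blue ((np.float64(18.2), np.float64(93.3)), np.int32(48), (np.int32(14), np.int32(81), np.int32(9), np.int32(30))) [ 0.3777 -0.1953  0.105 ]
blue ((np.float64(262.6), np.float64(306.4)), np.int32(790), (np.int32(246), np.int32(292), np.int32(34), np.int32(30))) [ 0.6175 -0.2663  0.105 ]
green ((np.float64(368.4), np.float64(117.4)), np.int32(1165), (np.int32(350), np.int32(98), np.int32(38), np.int32(39))) [ 0.6142 -0.0838  0.085 ]
yellow ((np.float64(129.3), np.float64(206.3)), np.int32(845), (np.int32(113), np.int32(191), np.int32(34), np.int32(32))) [ 0.4701 -0.257   0.065 ]
red ((np.float64(185.2), np.float64(38.9)), np.int32(1055), (np.int32(168), np.int32(20), np.int32(35), np.int32(39))) [ 0.4513 -0.1033  0.045 ]
red ((np.float64(457.2), np.float64(309.2)), np.int32(825), (np.int32(416), np.int32(280), np.int32(65), np.int32(49))) [ 0.8182 -0.2031  0.045 ]
2.15 [ 0.587  -0.1665  0.2307] [-3.1404e+00  4.0000e-04  2.0830e+00] 0.0852 0.0 [-0.6  1.4  0.3]
(0.618, -0.2665, 0.23) -> [-0.1024 -0.0219  0.0008]
(0.618, -0.2665, 0.045) -> [-0.1023 -0.0217  0.1858]
```

View pics/w1.png

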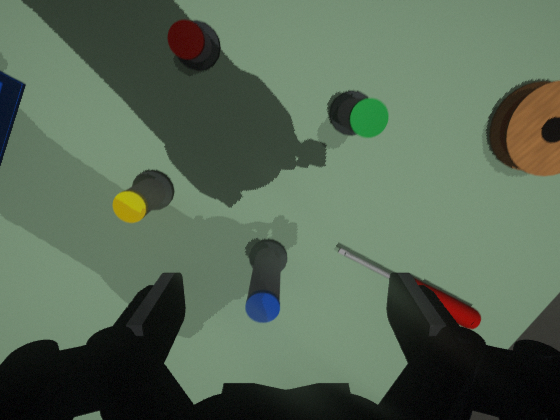

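The wrist view shows blue at (263,306), green at (368,117), yellow at (129,206) and red at (185,39). These agree with the other two cameras to about 1 mm.

Call:
move_arm([
  [[1,-0.04,-0.009,0,0,0,0],[1,-0.08,-0.017,0,0,0,0],[1,-0.102,-0.022,0,0,0,0],[1,-0.102,-0.022,0.02,0,0,0],[1,-0.102,-0.022,0.06,0,0,0]],
])

```text
clock: 2.65
position: [0.6199, -0.2634, 0.1727]
tool_rot: [3.139, 0.003, 2.087]
force: [0.4, 0.6, -0.9]
grip_width: 0.0852
finger_force: 0.0
```

Call:
move_arm([
  [[1,0,0,0.04,0,0,0],[1,0,0,0.08,0,0,0],[1,0,0,0.11,0,0,0],[1,0,0,0.125,0,0,0],[1,0,0,0.125,0,0,0]],
])

```text
clock: 3.15
position: [0.6178, -0.262, 0.0446]
tool_rot: [-3.14, -0.002, 2.088]
force: [-1.0, -0.6, 0.0]
grip_width: 0.0855
finger_force: 0.0
```

Call:
move_arm([
  [[0,0,0,0,0,0,0],[0,0,0,0,0,0,0],[0,0,0,0,0,0,0],[0,0,0,0,0,0,0],[0,0,0,0,0,0,0]],
])

```text
clock: 3.65
position: [0.6189, -0.2637, 0.0475]
tool_rot: [3.141, 0.001, 2.087]
force: [-3.1, -0.1, 9.8]
grip_width: 0.0286
finger_force: 68.1
```

Call:
move_arm([
  [[0,0,0,0,0,0,0],[0,0,0,0,0,0,0],[0,0,0,0,0,0,0]],
])

```text
clock: 3.95
position: [0.6189, -0.2637, 0.0475]
tool_rot: [3.141, 0.001, 2.087]
force: [-2.4, -0.2, 9.4]
grip_width: 0.0288
finger_force: 68.1
```

Call:
move_arm([
  [[0,0,0,-0.015,0,0,0],[0,0,0,-0.045,0,0,0],[0,0,0,-0.085,0,0,0],[0,0,0,-0.12,0,0,0],[0,0,0,-0.14,0,0,0]],
])

```text
clock: 4.45
position: [0.6191, -0.2635, 0.1903]
tool_rot: [3.139, 0.002, 2.087]
force: [0.8, -0.8, -5.6]
grip_width: 0.0288
finger_force: 69.7
```

Call:
move_arm([
  [[0,0.02,0.009,0,0,0,0],[0,0.055,0.024,0,0,0,0],[0,0.095,0.041,0,0,0,0],[0,0.135,0.059,0,0,0,0],[0,0.175,0.076,0,0,0,0]],
])

```text
clock: 4.95
position: [0.5977, -0.0717, 0.1871]
tool_rot: [3.141, -0.0, 2.087]
force: [0.3, -0.3, -5.6]
grip_width: 0.0283
finger_force: 69.8
```

Call:
move_arm([
  [[0,0.04,0.017,0,0,0,0],[0,0.08,0.034,0,0,0,0],[0,0.12,0.052,0,0,0,0],[0,0.145,0.063,0,0,0,0],[0,0.157,0.068,0,0,0,0]],
])

```text
clock: 5.45
position: [0.5792, 0.1001, 0.1869]
tool_rot: [3.141, -0.001, 2.091]
force: [0.3, -0.1, -6.4]
grip_width: 0.0287
finger_force: 69.7
```

```bash
python3 - <<'E'
from h import *
s=show();p=bot.camera_params("wrist");im=bot.grab_frame("wrist");cv2.imwrite("pics/w2.png",im[:,:,::-1])
z=s["position"][2]+.0575
for b in blobs(im,"blue"): print(b,ray("wrist",b[0],z,p).round(4))
pt=bot.camera_params("top");im=bot.grab_frame("top");cv2.imwrite("pics/t2.png",im[:,:,::-1])
to((.579,.0938,s["position"][2]))
E
```

```text
5.45 [0.5792 0.1001 0.1869] [ 3.1411e+00 -1.1000e-03  2.0906e+00] 0.0287 69.74495887756348 [ 0.3 -0.1 -6.4]
5.55 [0.5795 0.0987 0.1868] [ 3.1412e+00 -6.0000e-04  2.0898e+00] 0.0289 69.7475016117096 [-0.8 -1.8 -5.8]
(0.579, 0.0938, np.float64(0.18692805247758812)) -> [-0.004  -0.0029 -0.0001]
```

View pics/w2.png

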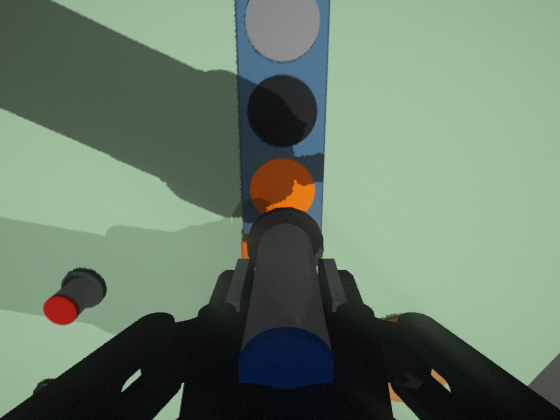

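The wrist view shows the blue post upright in the grip. Its flange spans columns 250–324, with the far edge at row 208. I'll use that edge to find the post's offset in the hand.

```bash
python3 - <<'E'
from h import *
s=show();p=bot.camera_params("wrist");zf=s["position"][2]-.0475
im=cv2.imread("pics/w2.png");R=Ro.from_euler("xyz",s["tool_rot"])
print(im[195:225,286].tolist())
for uv in((286,208),(250,232),(324,232)): print(uv,R.inv().apply(ray("wrist",uv,zf,p)-s["position"]).round(4))
print([R.inv().apply(ray("wrist",uv,.017,p)-s["position"]).round(4) for uv in((281,110),(283,27))])
print("black",R.inv().apply(np.array([.5444,.1548,.017])-s["position"]).round(4))
E
```

```text
5.55 [0.5795 0.0987 0.1868] [ 3.1412e+00 -6.0000e-04  2.0898e+00] 0.0289 69.7475016117096 [-0.8 -1.8 -5.8]
[[15, 57, 123], [22, 59, 128], [19, 65, 139], [13, 112, 221], [18, 117, 226], [9, 115, 227], [11, 115, 228], [10, 117, 228], [10, 119, 228], [12, 118, 229], [13, 120, 229], [14, 114, 225], [22, 45, 73], [25, 30, 32], [23, 26, 30], [28, 30, 31], [33, 35, 37], [40, 41, 43], [35, 36, 38], [36, 37, 38], [34, 36, 38], [36, 38, 37], [35, 36, 37], [35, 35, 40], [34, 36, 35], [33, 37, 36], [34, 35, 35], [35, 37, 36], [54, 55, 55], [54, 54, 57]]
(286, 208) [0.0174 0.0001 0.0475]
(250, 232) [ 0.0027 -0.0208  0.0475]
(324, 232) [0.0027 0.0223 0.0475]
[array([ 0.0667, -0.0042,  0.1699]), array([ 0.131 , -0.0023,  0.1699])]
black [ 0.0661 -0.0027  0.1699]
```

Call:
move_arm([
  [[0,0,-0.003,0.02,0,0,0],[0,0,-0.003,0.05,0,0,0],[0,0,-0.003,0.08,0,0,0],[0,0,-0.003,0.1,0,0,0],[0,0,-0.003,0.11,0,0,0]],
])

```text
clock: 6.05
position: [0.5768, 0.0934, 0.075]
tool_rot: [-3.14, 0.0, 2.085]
force: [0.2, -0.0, -4.8]
grip_width: 0.0285
finger_force: 69.8
```

Call:
move_arm([
  [[0,0,0,0.003,0,0,0],[0,0,0,0.006,0,0,0],[0,0,0,0.009,0,0,0],[0,0,0,0.01,0,0,0],[0,0,0,0.01,0,0,0]],
])

```text
clock: 6.55
position: [0.5775, 0.0952, 0.0667]
tool_rot: [3.141, 0.0, 2.087]
force: [0.7, -0.5, -5.4]
grip_width: 0.0287
finger_force: 69.8
```

Call:
move_arm([
  [[0,0.001,0,0.001,0,0,0],[0,0.001,0,0.002,0,0,0],[0,0.001,0,0.003,0,0,0],[0,0.001,0,0.003,0,0,0]],
])

```text
clock: 6.95
position: [0.577, 0.0962, 0.0644]
tool_rot: [3.141, -0.0, 2.087]
force: [-7.4, -0.3, 18.7]
grip_width: 0.0285
finger_force: 72.5
```

Call:
move_arm([
  [[0.2,0,0,-0.001,0,0,0],[0.6,0,0,-0.001,0,0,0],[0.8,0,0,-0.001,0,0,0],[0.9,0,0,-0.001,0,0,0],[0.9,0,0,-0.001,0,0,0]],
])

```text
clock: 7.45
position: [0.5769, 0.0961, 0.0643]
tool_rot: [3.141, 0.0, 2.087]
force: [0.2, 0.3, 0.1]
grip_width: 0.0767
finger_force: 0.0
```

Call:
move_arm([
  [[0.9,0,0,-0.03,0,0,0],[0.9,0,0,-0.07,0,0,0],[0.9,0,0,-0.11,0,0,0],[0.9,0,0,-0.14,0,0,0],[1,0,0,-0.14,0,0,0]],
])

```text
clock: 7.95
position: [0.5786, 0.0962, 0.2082]
tool_rot: [3.136, 0.001, 2.087]
force: [0.2, 0.1, 0.1]
grip_width: 0.0853
finger_force: 0.0
```

```bash
python3 - <<'E'
from h import *
for n in("wrist","scene"):
    p=bot.camera_params(n);im=bot.grab_frame(n);cv2.imwrite(f"pics/{n}3.png",im[:,:,::-1])
    for k in H:
        for b in blobs(im,k):
            if b[1]<1200:print(n,k,b[0],b[1],ray(n,b[0],H[k]-.001+(.017 if k=="blue" else 0),p).round(4))
to((.6147,-.084,.205),(.6147,-.084,.03))
E
```

```text
wrist green (np.float64(222.3), np.float64(376.2)) 561 [ 0.613  -0.0841  0.084 ]
wrist red (np.float64(73.9), np.float64(296.2)) 662 [ 0.4512 -0.1048  0.044 ]
scene blue (np.float64(307.6), np.float64(168.7)) 65 [0.5788 0.0928 0.121 ]
scene blue (np.float64(116.4), np.float64(191.6)) 1184 [ 0.3865 -0.3211  0.121 ]
scene green (np.float64(241.9), np.float64(7.9)) 238 [-0.4731  0.5603  0.084 ]
scene green (np.float64(256.4), np.float64(218.0)) 107 [ 0.6156 -0.0844  0.084 ]
scene yellow (np.float64(83.3), np.float64(74.2)) 269 [-0.325  -0.1841  0.064 ]
scene yellow (np.float64(161.9), np.float64(218.5)) 111 [ 0.4711 -0.2574  0.064 ]
scene red (np.float64(215.7), np.float64(194.4)) 84 [ 0.4527 -0.1035  0.044 ]
scene red (np.float64(260.5), np.float64(330.4)) 549 [ 0.8396 -0.2246  0.044 ]
8.05 [0.5769 0.0962 0.2046] [3.1406e+00 1.0000e-04 2.0872e+00] 0.0854 0.0 [-0.8 -0.3 -0.9]
(0.6147, -0.084, 0.205) -> [-0.1754 -0.0561 -0.0005]
(0.6147, -0.084, 0.03) -> [-0.1754 -0.0563  0.1745]
```

View pics/scene3.png

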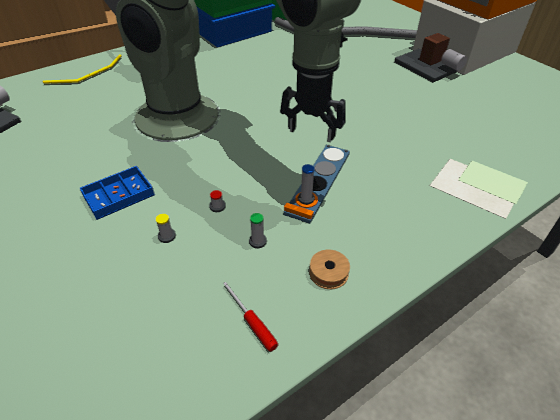

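The scene view shows blue upright on orange (cap at 308,169), within 1 mm of the seat centre. Next is green.

Call:
move_arm([
  [[1,-0.04,-0.013,0,0,0,0],[1,-0.085,-0.027,0,0,0,0],[1,-0.13,-0.042,0,0,0,0],[1,-0.165,-0.053,0,0,0,0],[1,-0.176,-0.056,0.02,0,0,0]],
])

```text
clock: 8.55
position: [0.6155, -0.0898, 0.1846]
tool_rot: [3.141, 0.003, 2.082]
force: [-0.1, 0.4, -0.6]
grip_width: 0.0855
finger_force: 0.0
```

Call:
move_arm([
  [[1,0,0,0.035,0,0,0],[1,0,0,0.075,0,0,0],[1,0,0,0.115,0,0,0],[1,0,0,0.145,0,0,0],[1,0,0,0.154,0,0,0]],
])

```text
clock: 9.05
position: [0.6123, -0.0845, 0.026]
tool_rot: [-3.136, -0.003, 2.087]
force: [-0.5, -0.1, 0.8]
grip_width: 0.0852
finger_force: 0.0
```

Call:
move_arm([
  [[0.8,0,0,0,0,0,0],[0,0,0,0,0,0,0],[0,0,0,0,0,0,0],[0,0,0,0,0,0,0],[0,0,0,0,0,0,0]],
])

```text
clock: 9.55
position: [0.6156, -0.0848, 0.0318]
tool_rot: [3.14, 0.001, 2.087]
force: [-2.2, -0.0, 10.0]
grip_width: 0.0288
finger_force: 68.2
```

Call:
move_arm([
  [[0,0,0,0,0,0,0],[0,0,0,0,0,0,0],[0,0,0,0,0,0,0]],
])

```text
clock: 9.85
position: [0.6156, -0.0848, 0.0317]
tool_rot: [3.14, 0.001, 2.087]
force: [-2.5, -0.3, 8.4]
grip_width: 0.029
finger_force: 68.2
```

Call:
move_arm([
  [[0,0,0,-0.015,0,0,0],[0,0,0,-0.05,0,0,0],[0,0,0,-0.09,0,0,0],[0,0,0,-0.13,0,0,0],[0,0,0,-0.15,0,0,0]],
])

```text
clock: 10.35
position: [0.6158, -0.085, 0.1849]
tool_rot: [3.138, 0.002, 2.087]
force: [1.0, -0.1, -4.9]
grip_width: 0.0285
finger_force: 70.4
```

Call:
move_arm([
  [[0,0.015,0.004,0,0,0,0],[0,0.05,0.012,0,0,0,0],[0,0.085,0.02,0,0,0,0],[0,0.12,0.028,0,0,0,0],[0,0.155,0.036,0,0,0,0]],
])

```text
clock: 10.85
position: [0.5685, 0.0697, 0.1804]
tool_rot: [-3.141, -0.0, 2.087]
force: [0.6, 0.4, -5.7]
grip_width: 0.0288
finger_force: 70.4
```

Call:
move_arm([
  [[0,0.035,0.009,0,0,0,0],[0,0.065,0.016,0,0,0,0],[0,0.088,0.021,0,0,0,0],[0,0.088,0.021,0,0,0,0],[0,0.088,0.021,0,0,0,0]],
])

```text
clock: 11.35
position: [0.5439, 0.1554, 0.1804]
tool_rot: [-3.141, -0.0, 2.088]
force: [-0.4, 0.5, -5.9]
grip_width: 0.0284
finger_force: 70.3
```

```bash
cat >>h.py <<'E'
def hand(n,seat,hz):
    "flange in the hand, from its far bottom edge in the wrist picture; shift to the seat"
    s=show();p=bot.camera_params("wrist");im=bot.grab_frame("wrist");cv2.imwrite(f"pics/{n}.png",im[:,:,::-1])
    s=bot.observe();R=Ro.from_euler("xyz",s["tool_rot"]);q=s["position"];c=q-[0,0,hz]
    f=210/np.tan(np.radians(p["vertical_fov"]/2));c0=p["R"]@c+p["t"];print("pred foot px",(c0[:2]/c0[2]*f+[p["cx"],p["cy"]]).round(1))
    to((seat[0],seat[1],q[2]))
    return im,p,R,q
E
python3 - <<'E'
from h import *
im,p,R,q=hand("w4",(.5444,.1548),.0317)
g=im[:,:,:].astype(int)
np.set_printoptions(linewidth=200)
for u in(280,284,288): print(u,g[180:300:3,u].tolist())
E
```

```text
11.35 [0.5439 0.1554 0.1804] [-3.1411e+00 -1.0000e-04  2.0884e+00] 0.0284 70.3214979171753 [-0.4  0.5 -5.9]
pred foot px [285.5 248.9]
11.4 [0.5442 0.1545 0.1804] [-3.1412e+00  2.0000e-04  2.0871e+00] 0.0287 70.3211510181427 [ 0.2 -0.  -5.6]
(0.5444, 0.1548, np.float64(0.18041968174788622)) -> [ 0.0001  0.0003 -0.    ]
280 [[18, 22, 21], [23, 26, 28], [19, 24, 22], [20, 22, 22], [21, 24, 23], [20, 24, 25], [16, 21, 19], [22, 25, 24], [27, 29, 28], [26, 29, 29], [22, 26, 24], [24, 27, 26], [28, 30, 31], [30, 32, 32], [29, 32, 35], [30, 31, 35], [56, 57, 58], [55, 54, 56], [53, 55, 54], [55, 57, 57], [59, 59, 58], [55, 56, 58], [54, 58, 56], [54, 57, 57], [55, 56, 55], [56, 57, 57], [55, 57, 56], [53, 55, 56], [56, 58, 57], [53, 54, 55], [57, 56, 58], [53, 56, 55], [54, 54, 53], [53, 53, 54], [54, 52, 54], [52, 50, 54], [52, 52, 52], [51, 52, 53], [51, 51, 51], [56, 54, 57]]
284 [[20, 22, 21], [22, 26, 26], [22, 27, 25], [18, 22, 21], [26, 29, 27], [21, 25, 24], [31, 32, 32], [28, 31, 31], [27, 30, 28], [28, 30, 29], [23, 25, 25], [24, 27, 27], [32, 35, 36], [30, 34, 33], [29, 33, 31],
[... 215 characters left out ...]
 58, 56], [57, 56, 58], [56, 57, 56], [56, 58, 57], [54, 55, 54], [55, 56, 57], [53, 54, 54], [56, 56, 55], [52, 52, 53], [50, 53, 52]]
288 [[23, 27, 25], [23, 29, 26], [22, 28, 26], [23, 26, 26], [26, 30, 30], [33, 37, 35], [30, 36, 35], [32, 33, 33], [28, 32, 32], [25, 31, 30], [21, 23, 24], [25, 27, 25], [28, 32, 33], [29, 31, 32], [30, 33, 35], [32, 35, 37], [56, 53, 54], [56, 57, 57], [60, 55, 58], [59, 58, 58], [57, 55, 57], [58, 58, 60], [59, 59, 59], [58, 59, 58], [58, 59, 61], [58, 60, 60], [57, 58, 58], [56, 58, 58], [57, 61, 60], [58, 59, 58], [57, 58, 57], [56, 59, 57], [54, 57, 56], [54, 56, 56], [52, 54, 53], [55, 57, 57], [56, 56, 58], [52, 53, 55], [54, 53, 55], [54, 53, 56]]
```

View pics/w4.png

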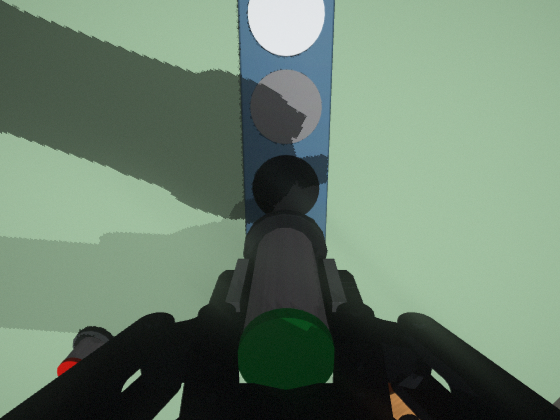

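The wrist view shows green upright in the hand, with its flange edge at row 211 and columns 245–325. It's centred over black, so I'll lower it.

Call:
move_arm([
  [[0,0,0,0.02,0,0,0],[0,0,0,0.05,0,0,0],[0,0,0,0.08,0,0,0],[0,0,0,0.11,0,0,0],[0,0,0,0.122,0,0,0]],
])

```text
clock: 11.9
position: [0.5435, 0.1535, 0.056]
tool_rot: [-3.138, -0.0, 2.086]
force: [-0.2, -0.6, -5.6]
grip_width: 0.0288
finger_force: 70.1
```

Call:
move_arm([
  [[0,0,0,0.003,0,0,0],[0,0,0,0.006,0,0,0],[0,0,0,0.008,0,0,0],[0,0,0,0.009,0,0,0],[0,0,0,0.009,0,0,0]],
])

```text
clock: 12.4
position: [0.5449, 0.1549, 0.0498]
tool_rot: [3.141, 0.0, 2.087]
force: [-0.9, 1.1, -5.0]
grip_width: 0.0285
finger_force: 70.1
```

Call:
move_arm([
  [[0,0,0,0.001,0,0,0],[0,0,0,0.002,0,0,0],[0,0,0,0.002,0,0,0]],
])

```text
clock: 12.7
position: [0.5449, 0.1549, 0.0487]
tool_rot: [3.141, -0.0, 2.087]
force: [-7.7, -1.2, 21.9]
grip_width: 0.0287
finger_force: 73.4
```

Call:
move_arm([
  [[0.2,0,0,-0.001,0,0,0],[0.6,0,0,-0.001,0,0,0],[0.8,0,0,-0.001,0,0,0],[0.9,0,0,-0.001,0,0,0],[0.9,0,0,-0.001,0,0,0]],
])

```text
clock: 13.2
position: [0.5447, 0.1548, 0.0483]
tool_rot: [3.141, 0.0, 2.087]
force: [0.0, -0.0, -0.1]
grip_width: 0.0774
finger_force: 0.0
```

Call:
move_arm([
  [[0.9,0,0,-0.03,0,0,0],[0.9,0,0,-0.07,0,0,0],[0.9,0,0,-0.11,0,0,0],[0.9,0,0,-0.145,0,0,0],[1,0,0,-0.15,0,0,0]],
])

```text
clock: 13.7
position: [0.5462, 0.1551, 0.2022]
tool_rot: [3.136, 0.001, 2.087]
force: [0.2, -0.1, 0.2]
grip_width: 0.0852
finger_force: 0.0
```

Call:
move_arm([
  [[1,-0.032,-0.027,0,0,0,0],[1,-0.064,-0.053,0,0,0,0],[1,-0.1,-0.083,0,0,0,0],[1,-0.135,-0.112,0,0,0,0],[1,-0.17,-0.141,0,0,0,0]],
])

```text
clock: 14.2
position: [0.5051, -0.0643, 0.1979]
tool_rot: [-3.141, -0.0, 2.087]
force: [1.4, -1.3, -0.5]
grip_width: 0.0854
finger_force: 0.0
```

Call:
move_arm([
  [[1,-0.035,-0.029,0,0,0,0],[1,-0.07,-0.058,0,0,0,0],[1,-0.105,-0.088,0,0,0,0],[1,-0.135,-0.112,0,0,0,0],[1,-0.14,-0.117,0,0,0,0]],
])

```text
clock: 14.7
position: [0.4716, -0.2467, 0.198]
tool_rot: [-3.14, 0.001, 2.082]
force: [-0.4, 0.3, 0.4]
grip_width: 0.0856
finger_force: 0.0
```

```bash
python3 - <<'E'
from h import *
for n in("wrist","scene","top"):
    p=bot.camera_params(n);im=bot.grab_frame(n);cv2.imwrite(f"pics/{n}5.png",im[:,:,::-1])
    for k in H:
        for b in blobs(im,k):
            if 40<b[1]<1200:print(n,k,b[0],b[1],ray(n,b[0],H[k]-.001+(.017 if k in("blue","green") else 0),p).round(4))
to((.4707,-.2572,.2),(.4707,-.2572,.02))
E
```

```text
wrist blue (np.float64(111.3), np.float64(157.8)) 143 [ 0.3556 -0.2647  0.121 ]
wrist yellow (np.float64(277.8), np.float64(206.6)) 1059 [ 0.4702 -0.2579  0.064 ]
wrist red (np.float64(555.9), np.float64(304.9)) 73 [ 0.7572 -0.2189  0.044 ]
scene green (np.float64(241.7), np.float64(7.9)) 241 [-0.4345  0.5362  0.101 ]
scene green (np.float64(310.2), np.float64(17.5)) 64 [-0.188   0.7121  0.101 ]
scene green (np.float64(318.1), np.float64(158.6)) 75 [0.5445 0.156  0.101 ]
scene yellow (np.float64(72.8), np.float64(78.3)) 197 [-0.3172 -0.2227  0.064 ]
scene yellow (np.float64(161.9), np.float64(218.5)) 111 [ 0.4711 -0.2574  0.064 ]
scene red (np.float64(215.6), np.float64(194.5)) 85 [ 0.4529 -0.1039  0.044 ]
scene red (np.float64(260.5), np.float64(330.4)) 552 [ 0.8396 -0.2246  0.044 ]
top blue (np.float64(247.1), np.float64(237.4)) 189 [0.5784 0.0922 0.121 ]
top yellow (np.float64(443.3), np.float64(295.3)) 199 [ 0.471  -0.2577  0.064 ]
top red (np.float64(406.8), np.float64(113.6)) 464 [ 0.8158 -0.2099  0.044 ]
top red (np.float64(357.2), np.float64(306.0)) 211 [ 0.4523 -0.1041  0.044 ]
14.85 [ 0.4731 -0.2418  0.1978] [-3.1413e+00 -7.0000e-04  2.0866e+00] 0.0853 0.0 [ 0.2  0.1 -0.6]
(0.4707, -0.2572, 0.2) -> [-0.0122 -0.0097 -0.0022]
(0.4707, -0.2572, 0.02) -> [-0.0123 -0.0097  0.1778]
```

Call:
move_arm([
  [[1,-0.012,-0.01,0.02,0,0,0],[1,-0.012,-0.01,0.06,0,0,0],[1,-0.012,-0.01,0.1,0,0,0],[1,-0.012,-0.01,0.14,0,0,0],[1,-0.012,-0.01,0.17,0,0,0]],
])

```text
clock: 15.35
position: [0.4705, -0.2551, 0.0259]
tool_rot: [-3.141, -0.002, 2.09]
force: [0.7, -0.6, 0.7]
grip_width: 0.0854
finger_force: 0.0
```

Call:
move_arm([
  [[1,0,0,0.008,0,0,0],[1,0,0,0.008,0,0,0],[0,0,0,0.008,0,0,0],[0,0,0,0.008,0,0,0],[0,0,0,0.008,0,0,0]],
])

```text
clock: 15.85
position: [0.4712, -0.2576, 0.0215]
tool_rot: [3.14, 0.001, 2.087]
force: [-0.4, -0.4, 0.4]
grip_width: 0.0441
finger_force: 0.0
```

Call:
move_arm([
  [[0,0,0,0,0,0,0],[0,0,0,0,0,0,0],[0,0,0,0,0,0,0],[0,0,0,0,0,0,0]],
])

```text
clock: 16.25
position: [0.471, -0.2576, 0.0213]
tool_rot: [3.141, 0.001, 2.087]
force: [-2.7, 2.2, 13.7]
grip_width: 0.0286
finger_force: 67.8
```

Call:
move_arm([
  [[0,0,0,-0.015,0,0,0],[0,0,0,-0.05,0,0,0],[0,0,0,-0.09,0,0,0],[0,0,0,-0.125,0,0,0],[0,0,0,-0.14,0,0,0]],
])

```text
clock: 16.75
position: [0.4711, -0.2581, 0.1642]
tool_rot: [3.139, 0.003, 2.087]
force: [0.4, -0.0, -3.4]
grip_width: 0.0288
finger_force: 69.5
```

Call:
move_arm([
  [[0,0.012,0.008,0,0,0,0],[0,0.042,0.029,0,0,0,0],[0,0.075,0.051,0,0,0,0],[0,0.108,0.074,0,0,0,0],[0,0.141,0.096,0,0,0,0]],
])

```text
clock: 17.25
position: [0.4836, -0.0851, 0.16]
tool_rot: [-3.141, -0.001, 2.087]
force: [1.1, 0.5, -2.8]
grip_width: 0.0286
finger_force: 69.5
```

Call:
move_arm([
  [[0,0.033,0.023,0,0,0,0],[0,0.066,0.045,0,0,0,0],[0,0.099,0.068,0,0,0,0],[0,0.132,0.09,0,0,0,0],[0,0.165,0.113,0,0,0,0]],
])

```text
clock: 17.75
position: [0.5, 0.1139, 0.16]
tool_rot: [-3.14, -0.0, 2.087]
force: [1.0, -0.6, -3.4]
grip_width: 0.0283
finger_force: 69.5
```

Call:
move_arm([
  [[0,0.033,0.023,0,0,0,0],[0,0.066,0.045,0,0,0,0],[0,0.086,0.059,0,0,0,0],[0,0.086,0.059,0,0,0,0],[0,0.086,0.059,0,0,0,0]],
])

```text
clock: 18.25
position: [0.509, 0.216, 0.1598]
tool_rot: [-3.14, 0.0, 2.088]
force: [0.0, -0.4, -2.8]
grip_width: 0.0288
finger_force: 69.7
```

```bash
python3 - <<'E'
from h import *
hand("w6",(.5099,.2158),.0213)
E
```

```text
18.25 [0.509  0.216  0.1598] [-3.1401e+00  1.0000e-04  2.0882e+00] 0.0288 69.66184616088867 [ 0.  -0.4 -2.8]
pred foot px [285.5 257.4]
18.3 [0.5093 0.2151 0.16  ] [-3.1403e+00  3.0000e-04  2.0869e+00] 0.0282 69.66178178787231 [ 0.2 -0.9 -2.7]
(0.5099, 0.2158, np.float64(0.1599717957799846)) -> [ 0.0004  0.0008 -0.    ]
```

View pics/w6.png

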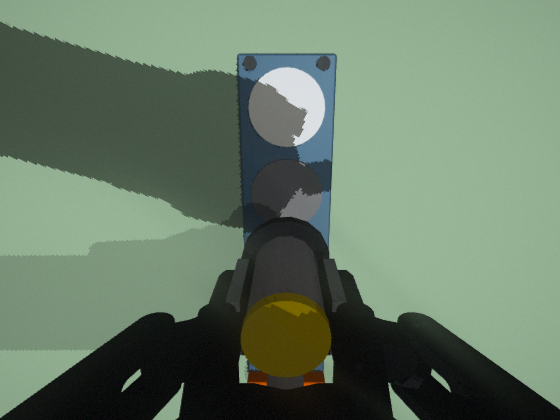

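Yellow is upright in the hand (cap at 285,335, flange edge at row 217) and aligned with the rail. I'll lower it onto grey.

Call:
move_arm([
  [[0,0,0.001,0.02,0,0,0],[0,0,0.001,0.05,0,0,0],[0,0,0.001,0.08,0,0,0],[0,0,0.001,0.103,0,0,0],[0,0,0.001,0.112,0,0,0]],
])

```text
clock: 18.8
position: [0.5099, 0.2145, 0.0465]
tool_rot: [-3.139, 0.0, 2.086]
force: [-0.8, 0.2, -3.1]
grip_width: 0.0285
finger_force: 69.7
```

Call:
move_arm([
  [[0,0,0,0.003,0,0,0],[0,0,0,0.006,0,0,0],[0,0,0,0.008,0,0,0],[0,0,0,0.009,0,0,0],[0,0,0,0.009,0,0,0]],
])

```text
clock: 19.3
position: [0.5111, 0.2163, 0.0397]
tool_rot: [3.141, -0.0, 2.087]
force: [0.2, -0.4, -3.1]
grip_width: 0.0289
finger_force: 69.7
```

Call:
move_arm([
  [[0,0,0,0.001,0,0,0],[0,0,0,0.002,0,0,0],[0,0,0,0.002,0,0,0]],
])

```text
clock: 19.6
position: [0.5111, 0.2164, 0.0383]
tool_rot: [3.141, -0.0, 2.087]
force: [-5.3, -1.1, 18.2]
grip_width: 0.0283
finger_force: 72.2
```

Call:
move_arm([
  [[0.2,0,0,-0.001,0,0,0],[0.6,0,0,-0.001,0,0,0],[0.8,0,0,-0.001,0,0,0],[0.9,0,0,-0.001,0,0,0],[0.9,0,0,-0.001,0,0,0]],
])

```text
clock: 20.1
position: [0.5109, 0.2162, 0.0382]
tool_rot: [-3.142, 0.0, 2.087]
force: [-0.0, 0.4, 0.5]
grip_width: 0.0769
finger_force: 0.0
```

Call:
move_arm([
  [[0.9,0,0,-0.03,0,0,0],[0.9,0,0,-0.07,0,0,0],[0.9,0,0,-0.11,0,0,0],[0.9,0,0,-0.145,0,0,0],[1,0,0,-0.15,0,0,0]],
])

```text
clock: 20.6
position: [0.5124, 0.2167, 0.1921]
tool_rot: [3.136, -0.0, 2.087]
force: [0.0, 0.2, -0.4]
grip_width: 0.0852
finger_force: 0.0
```

Call:
move_arm([
  [[1,-0.02,-0.017,0,0,0,0],[1,-0.05,-0.042,0,0,0,0],[1,-0.085,-0.071,0,0,0,0],[1,-0.12,-0.101,0,0,0,0],[1,-0.155,-0.13,0,0,0,0]],
])

```text
clock: 21.1
position: [0.4735, 0.0156, 0.1879]
tool_rot: [-3.141, -0.0, 2.087]
force: [1.0, -0.8, -0.0]
grip_width: 0.0853
finger_force: 0.0
```

Call:
move_arm([
  [[1,-0.035,-0.029,0,0,0,0],[1,-0.07,-0.059,0,0,0,0],[1,-0.094,-0.079,0,0,0,0],[1,-0.094,-0.079,0,0,0,0],[1,-0.094,-0.079,0,0,0,0]],
])

```text
clock: 21.6
position: [0.4518, -0.1039, 0.1879]
tool_rot: [-3.141, -0.0, 2.086]
force: [0.1, 0.6, -0.7]
grip_width: 0.0852
finger_force: 0.0
```

```bash
python3 - <<'E'
from h import *
for n in("wrist","scene"):
    p=bot.camera_params(n);im=bot.grab_frame(n);cv2.imwrite(f"pics/{n}7.png",im[:,:,::-1])
    for k in H:
        for b in blobs(im,k):
            if 40<b[1]<1200:print(n,k,b[0],b[1],ray(n,b[0],H[k]-.001+(.017 if k!="red" else 0),p).round(4))
to((.4522,-.1038,.2),(.4522,-.1038,.013))
E
```

```text
wrist blue (np.float64(59.9), np.float64(193.2)) 115 [ 0.3197 -0.1548  0.121 ]
wrist blue (np.float64(13.0), np.float64(337.9)) 84 [ 0.325  -0.2746  0.121 ]
wrist red (np.float64(285.3), np.float64(193.4)) 890 [ 0.4516 -0.1044  0.044 ]
scene blue (np.float64(247.0), np.float64(24.9)) 1054 [-0.2324  0.4347  0.121 ]
scene green (np.float64(249.4), np.float64(5.9)) 167 [-0.4346  0.5752  0.101 ]
scene green (np.float64(318.1), np.float64(158.5)) 75 [0.5441 0.1563 0.101 ]
scene yellow (np.float64(83.4), np.float64(74.1)) 271 [-0.2908 -0.1896  0.081 ]
scene yellow (np.float64(327.0), np.float64(150.1)) 73 [0.5112 0.2163 0.081 ]
scene red (np.float64(215.5), np.float64(194.5)) 82 [ 0.4528 -0.1041  0.044 ]
scene red (np.float64(260.5), np.float64(330.3)) 543 [ 0.8394 -0.2245  0.044 ]
21.7 [ 0.4522 -0.1026  0.188 ] [-3.1414e+00 -4.0000e-04  2.0882e+00] 0.0855 0.0 [-0.6 -0.2  0.4]
(0.4522, -0.1038, 0.2) -> [-0.001  -0.0006 -0.012 ]
(0.4522, -0.1038, 0.013) -> [-0.0011 -0.0005  0.175 ]
```

Call:
move_arm([
  [[1,-0.001,-0.001,0.02,0,0,0],[1,-0.001,-0.001,0.06,0,0,0],[1,-0.001,-0.001,0.1,0,0,0],[1,-0.001,-0.001,0.14,0,0,0],[1,-0.001,-0.001,0.165,0,0,0]],
])

```text
clock: 22.2
position: [0.451, -0.1034, 0.0207]
tool_rot: [-3.14, -0.002, 2.089]
force: [0.8, -0.5, 0.8]
grip_width: 0.0856
finger_force: 0.0
```

Call:
move_arm([
  [[1,0,0,0.008,0,0,0],[1,0,0,0.008,0,0,0],[0,0,0,0.008,0,0,0],[0,0,0,0.008,0,0,0],[0,0,0,0.008,0,0,0]],
])

```text
clock: 22.7
position: [0.4524, -0.1048, 0.0163]
tool_rot: [3.14, 0.001, 2.087]
force: [0.6, 0.4, 0.8]
grip_width: 0.0438
finger_force: 0.0
```

Call:
move_arm([
  [[0,0,0,0,0,0,0],[0,0,0,0,0,0,0],[0,0,0,0,0,0,0],[0,0,0,0,0,0,0]],
])

```text
clock: 23.1
position: [0.4522, -0.1048, 0.0162]
tool_rot: [3.14, 0.0, 2.087]
force: [-2.0, 1.7, 19.2]
grip_width: 0.0283
finger_force: 67.6
```

Call:
move_arm([
  [[0,0,0,-0.015,0,0,0],[0,0,0,-0.05,0,0,0],[0,0,0,-0.09,0,0,0],[0,0,0,-0.125,0,0,0],[0,0,0,-0.14,0,0,0]],
])

```text
clock: 23.6
position: [0.4524, -0.105, 0.1582]
tool_rot: [3.139, 0.002, 2.087]
force: [0.3, 0.3, -3.4]
grip_width: 0.0279
finger_force: 69.6
```

Call:
move_arm([
  [[0,0.014,0.009,0,0,0,0],[0,0.044,0.029,0,0,0,0],[0,0.077,0.05,0,0,0,0],[0,0.11,0.072,0,0,0,0],[0,0.143,0.093,0,0,0,0]],
])

```text
clock: 24.1
position: [0.4617, 0.067, 0.1556]
tool_rot: [3.141, -0.0, 2.087]
force: [1.2, 0.1, -3.4]
grip_width: 0.028
finger_force: 69.6
```

Call:
move_arm([
  [[0,0.033,0.022,0,0,0,0],[0,0.066,0.043,0,0,0,0],[0,0.1,0.065,0,0,0,0],[0,0.133,0.087,0,0,0,0],[0,0.16,0.104,0,0,0,0]],
])

```text
clock: 24.6
position: [0.4729, 0.2583, 0.1554]
tool_rot: [3.142, -0.0, 2.088]
force: [0.3, -0.2, -3.9]
grip_width: 0.0281
finger_force: 69.6
```

Call:
move_arm([
  [[0,0.016,0.011,0,0,0,0],[0,0.016,0.011,0,0,0,0],[0,0.016,0.011,0,0,0,0]],
])

```text
clock: 24.9
position: [0.475, 0.2744, 0.1552]
tool_rot: [-3.141, 0.001, 2.087]
force: [0.2, -0.0, -2.5]
grip_width: 0.0279
finger_force: 69.7
```

```bash
python3 - <<'E'
from h import *
hand("w8",(.4753,.2768),.0162)
E
```

```text
24.9 [0.475  0.2744 0.1552] [-3.1409e+00  6.0000e-04  2.0868e+00] 0.0279 69.65330958366394 [ 0.2 -0.  -2.5]
pred foot px [285.5 261. ]
24.95 [0.4752 0.2739 0.1553] [-3.1411e+00  5.0000e-04  2.0859e+00] 0.0277 69.65333819389343 [-0.3 -0.4 -2.7]
(0.4753, 0.2768, np.float64(0.15529734051314928)) -> [ 0.0025  0.0015 -0.    ]
```

View pics/w8.png

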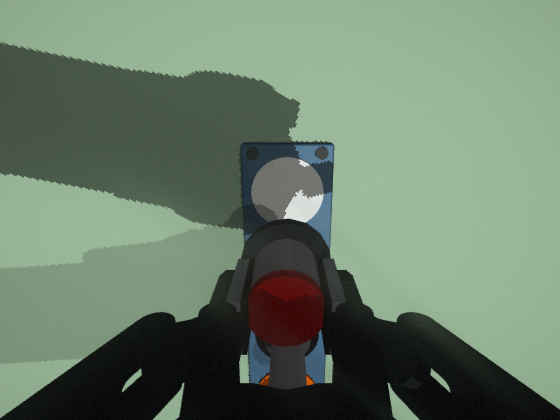

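Red is upright in the hand (cap at 287,308, flange edge at row 220). I'll shift it 2 mm and lower it onto white.

Call:
move_arm([
  [[0,0.002,0.001,0.02,0,0,0],[0,0.002,0.001,0.05,0,0,0],[0,0.002,0.001,0.08,0,0,0],[0,0.002,0.001,0.103,0,0,0],[0,0.002,0.001,0.112,0,0,0]],
])

```text
clock: 25.45
position: [0.4745, 0.2755, 0.0417]
tool_rot: [-3.139, 0.001, 2.085]
force: [-0.2, -0.3, -2.3]
grip_width: 0.0282
finger_force: 69.7
```

Call:
move_arm([
  [[0,0,0,0.003,0,0,0],[0,0,0,0.006,0,0,0],[0,0,0,0.008,0,0,0],[0,0,0,0.009,0,0,0],[0,0,0,0.009,0,0,0]],
])

```text
clock: 25.95
position: [0.4752, 0.2776, 0.0347]
tool_rot: [3.141, -0.0, 2.087]
force: [-0.5, 0.0, -3.7]
grip_width: 0.0282
finger_force: 69.7
```

Call:
move_arm([
  [[0,0,0,0.001,0,0,0],[0,0,0,0.002,0,0,0],[0,0,0,0.002,0,0,0]],
])

```text
clock: 26.25
position: [0.4751, 0.2776, 0.0333]
tool_rot: [3.141, -0.001, 2.087]
force: [-5.2, -2.1, 17.2]
grip_width: 0.0283
finger_force: 72.6
```

Now release, rise and back off towards +y so the views are clear.

Call:
move_arm([
  [[0.2,0,0,-0.001,0,0,0],[0.6,0,0,-0.001,0,0,0],[0.8,0,0,-0.001,0,0,0],[0.9,0,0,-0.001,0,0,0],[0.9,0,0,-0.001,0,0,0]],
])

```text
clock: 26.75
position: [0.475, 0.2774, 0.0332]
tool_rot: [-3.142, 0.0, 2.087]
force: [0.7, 0.4, -0.3]
grip_width: 0.0764
finger_force: 0.0
```

Call:
move_arm([
  [[0.9,0,0,-0.03,0,0,0],[0.9,0,0,-0.07,0,0,0],[0.9,0,0,-0.11,0,0,0],[0.9,0,0,-0.15,0,0,0],[0.9,0,0,-0.18,0,0,0]],
])

```text
clock: 27.25
position: [0.4753, 0.2774, 0.2157]
tool_rot: [3.14, -0.0, 2.087]
force: [0.2, -0.4, -0.5]
grip_width: 0.0768
finger_force: 0.0
```

Call:
move_arm([
  [[0.9,0.03,0,0,0,0,0],[0.9,0.07,0,0,0,0,0],[0.9,0.11,0,0,0,0,0],[0.9,0.15,0,0,0,0,0],[0.9,0.18,0,0,0,0,0]],
])

```text
clock: 27.75
position: [0.3844, 0.4361, 0.2132]
tool_rot: [-3.141, -0.001, 2.089]
force: [0.1, 0.2, -0.2]
grip_width: 0.0766
finger_force: 0.0
```

```bash
python3 - <<'E'
from h import *
for n in("top","scene"):
    p=bot.camera_params(n);im=bot.grab_frame(n);cv2.imwrite(f"pics/{n}9.png",im[:,:,::-1])
    for k in H:
        for b in blobs(im,k):
            if 40<b[1]<600:print(n,k,b[0],b[1],ray(n,b[0],H[k]-.001+.017,p).round(4))
show()
E
```

```text
top blue (np.float64(246.9), np.float64(237.6)) 188 [0.5781 0.0925 0.121 ]
top yellow (np.float64(181.6), np.float64(276.5)) 181 [0.5118 0.2153 0.081 ]
top red (np.float64(406.8), np.float64(113.0)) 456 [ 0.8119 -0.2061  0.061 ]
top red (np.float64(150.3), np.float64(296.5)) 187 [0.4756 0.2776 0.061 ]
scene blue (np.float64(308.1), np.float64(168.8)) 47 [0.5799 0.0936 0.121 ]
scene green (np.float64(318.1), np.float64(158.5)) 75 [0.5441 0.1563 0.101 ]
scene yellow (np.float64(83.6), np.float64(74.1)) 273 [-0.2904 -0.189   0.081 ]
scene yellow (np.float64(327.3), np.float64(150.1)) 77 [0.5117 0.217  0.081 ]
scene red (np.float64(334.8), np.float64(141.7)) 59 [0.475  0.2781 0.061 ]
scene red (np.float64(260.6), np.float64(330.5)) 553 [ 0.848  -0.2295  0.061 ]
27.85 [0.3832 0.4377 0.2128] [-3.1410e+00 -1.2000e-03  2.0927e+00] 0.077 0.0 [-0.1  0.1 -0.5]
```

View pics/scene9.png

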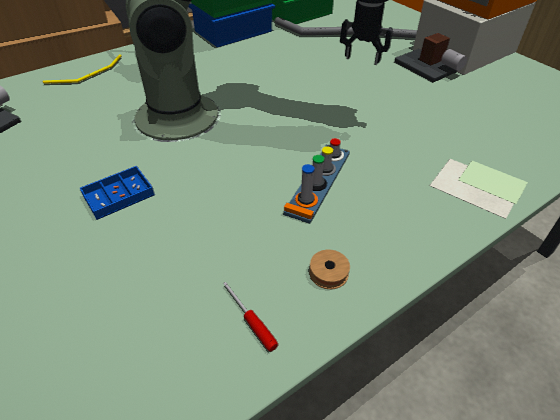

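View pics/top9.png

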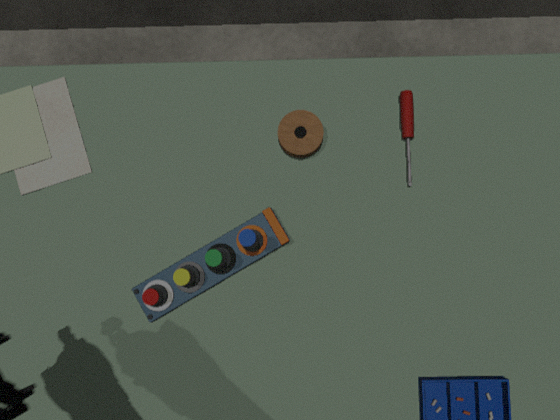

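Both views show the four posts upright, each within about 2 mm of its seat centre, in the order blue, green, yellow, red from the orange end. The reel (300,133) and screwdriver (407,113) are where they were.

```bash
python3 -c "
from workcell import bot
print(bot.job_done())"
```

```text
the job is handed in; nothing more can be done
None
```

The four posts stand upright on the rail in height order from the orange end (blue, green, yellow, red), each within about 2 mm of its seat centre by the cameras; the reel and screwdriver weren't touched, and I handed the job in at about 28 s, with no verdict returned.

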